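Close the board test fixture

ROBOT

A 6-joint arm with a two-finger parallel gripper is mounted at the origin on a cart in front of the work surface, level with it; the furniture and walls round the work are solid. World frame = base frame: x ahead of the robot, y to its left, z up, the work surface at z = 0. Lengths are in mm, angles in rad, forces in N, time in s.
With the tool pointing down it reaches from about 250 to 800 mm from the base axis. Payload 3.9 kg.
Tool frame: the origin (TCP) lies between the finger pads; the fingertips stand 11 mm ahead of it and the grasp point (between the pads) lies 8 mm behind it; z points along the fingers, y is the direction in which the jaws open and shut (so a half turn about z gives the same grasp; the last joint's range is limited). The gripper opens to 85 mm and grips with 20 to 120 N. Pads are 22 mm wide; open, the fingers measure 114 mm over their backs; the gripper's body (76 mm by 85 mm) begins 54 mm behind the grasp point. The pads swing forward as they close: fully open they stand 13 mm farther back than shut.
Start: joints at [1.178, 0.26, -0.138, 1.173, 0, 1.571], TCP at [200.952, 485.009, 242.304] pointing down, gripper open.
Joint ranges: [-2.78, 2.78], [-0.83, 1.72], [-1.28, 1.37], [-1.9, 2.12], [-1.57, 1.48], [-3.14, 3.14]. Speed limits (rad/s): [2.57, 2.57, 3.14, 3.14, 3.14, 3.14].

INTERFACE

Orientations are given as a unit quaternion [x, y, z, w].
In Python, from rig import env gives the robot as it stands.
- The arm moves only by the tool jog_arm, never from a script. Its argument "commands" is a list that holds one entry, the list of rows, each a list of 4 numbers: the shift along the tool's x, y, z in m, then the turn about the tool's z in degrees. A call has 1 to 20 rows; each row is the pose to reach, as a shift and turn from the pose commanded when the call began, along the tool's axes at that moment; what a row does not reach only later rows make up. A row lasts 1/12 s, in which the tool goes at most 41.7 mm and 7.16 degrees, less where a joint would pass 70% of its speed; a pose out of reach is approached as far as the arm can. A call with a gripper value outside its range is refused whole. "grip" is the opening, from 0 (shut) to 1 (fully open), set as the call begins (left out, the last holds). The fingers move at their own pace and stop on an object; "grip_force" is the grip in N (left out, the last holds). Time passes only in rows, so rows that repeat a pose let the fingers close. It gives the time, the measured TCP pose, the force and the opening at its end, in the units of the state.
- env.sense(): the state, without advancing time (a new reading comes with each control period).
- env.capture(name): name is "scene" or "top" or "wrist"; returns a dict with "pixels" (400x640x3 uint8, blue, green, red), "vertical_fov" (degrees; the focal length in pixels is half the picture's height over the tangent of half this angle, whatever the lens; pixels are square), "cx", "cy" (the principal point, pixels), "R" (3x3) and "t" (3): a world point X has camera coordinates R X + t; the wrist camera has in their place "hand_eye" (4x4, takes a point from camera to tool coordinates, whose origin is the TCP and whose axes are the flange's). Camera axes: x right, y down, z forward; pixel columns grow to the right and rows downward; lengths in mm; the calibration is good to about 2 mm. A picture is of the moment at which its call begins: read the wrist's pose just before it. There is no depth.
- env.hand_in(): hands the job in, once; it reports no verdict.
The state is a dict: "time": time; "joint_pos": joint angles; "qd": joint speeds; "tau": joint torques, N m; "tool_pos": TCP position; "ee_rot": TCP orientation; "wrist_force": force on the tool from outside, world axes, zero at the start; "wrist_torque": the same for the moment, N m; "gripper_width": finger opening in mm.
Only numpy, scipy, OpenCV 4.12 (cv2) and the standard library are available. Lean on these libraries where they do the work, as an engineer would, in place of code of your own. Each camera call takes 0.05 s, during which the arm holds its last target. There are 200 camera calls.

TASK

Close the board test fixture: take the loose pressure plate by its handle, thread its two bores over the fixture's two guide rods and slide it down square so that it does not bind, then press it gently onto the sprung nest until both side catches have snapped over its edges, and let go. Never force the plate against the fixture, do not drop it, and leave the small things lying about where they are.

Things in the scene. Friction and masses are not known exactly. Their poses are not given: they have to be found in the camera images.
- plate: loose aluminium pressure plate 80 (x) x 190 (y) x 10 mm, about 0.45 kg, standing on four white studs (8 mm thick, at x +-26, y +-38 mm). Origin: plate centre at the level of the stud ends (z = 0 on the bench); z up, y along the plate through both bores. Underside 12 mm, top 22 mm above the origin. Either way round fits.
- handle (a point): middle of the plate's dark steel handle bar, 71 mm above the plate's origin; the bar is 16 mm wide (plate x), 80 mm long (plate y) and 18 mm high, with flat sides, on two legs; grip it from above across its 16 mm width
- bore_a (a point): centre of the lower mouth of the plate's bore at +y (75 mm from the plate's middle, 12 mm above its origin): 14 mm diameter, straight through the plate and a brass bush that ends 34 mm above the origin, so 1 mm of play all round a rod
- bore_b (a point): the same for the bore at -y. Bushes, rods and board stand little: side load and push together, the plate must never bear on the fixture with more than 45 N
- fixture: test fixture, fixed on the bench: aluminium base 150 (x) x 220 (y) x 18 mm with two vertical guide rods. Origin: centre of its underside, on the bench; z up; y along the line through the rods. Between the rods stands a lift table with the sprung black nest, a circuit board in it, and two sprung side catches, one on the -x and one on the +x side
- rod_a (a point): top of the vertical steel guide rod at +y of the fixture (75 mm from its middle): 12 mm diameter, rounded tip, 165 mm above the bench
- rod_b (a point): the same for the rod at -y
- jack (a point): front of the black wheel of the jack screw at the fixture's -x side, 12.5 mm above the bench. It sets the height of the lift table with nest and catches: the board's top, free, is 56 to 80 mm above the bench, different each time and not reported. The plate's origin is at that height when its studs touch the board. The wheel is not to be turned
- column (a point): middle of the base's top under the lift table. Lowering the plate, its edges meet the ramps of both catches 12 mm above first touch of the board (up to some 12 N), then drag on them with a few N; the nest's springs push back with 5 N plus 1.5 N per mm, less the plate's weight; 6 mm below first touch the catches snap over the plate's top edges (push drops by some N); hard stop 2 mm lower
- connector_1: small grey connector shell lying near the fixture, 41 x 33 x 15 mm; leave alone
- screwdriver_1: screwdriver with a yellow handle, 185 mm long, lying behind the fixture; leave alone
- tweezers: steel tweezers, 126 mm long, lying in front of the plate; leave alone
- screw_pot: small steel pot with screws, 57 mm wide and 30 mm high, standing behind the plate; leave alone

How it is judged (in metres and radians):
On the way:
1. the plate is threaded square over both guide rods (horizontal distance between plate and fixture below 0.004 m and angle between the y axis of plate and the y axis of fixture, either way round below 0.05 rad and angle between plate's own z axis and vertical below 0.06 rad and z of plate in the frame of fixture below 0.145 m), for 0.1 s.
At the end, for the whole second after the job is handed in: the plate is on both rods (within 3 mm and 0.04 rad of the fixture, level within 0.035 rad, origin less than 80 mm above the bench), at rest and clamped between the sprung nest and both catches, which bear on it with over 16 N in all (merely lying there: under 11 N) (horizontal distance between plate and fixture below 0.003 m and angle between the y axis of plate and the y axis of fixture, either way round below 0.04 rad and angle between plate's own z axis and vertical below 0.035 rad and z of plate in the frame of fixture below 0.08 m and contact force between plate and fixture above 16 N and linear speed of plate below 0.01 m/s); the robot touches nothing.
It fails at once if the plate bears on the fixture with more than 45 N (forced, jammed or dropped) (contact force between plate and fixture above 45 N).
It fails at once if the plate is dropped (moves faster than 0.3 m/s with no finger on it) (linear speed of plate above 0.3 m/s and contact force between the fingers and plate below 0.1 N).
It fails at once if a bystander is shifted by more than 15 mm (distance of any of connector_1, screwdriver_1, tweezers, screw_pot from where it was at the start of the episode above 0.015 m).
It also fails if it takes over 67 s, if anything falls off the work surface, if the arm or the gripper's body presses on something with over 40 N, if the wrist force passes 120 N, or if a joint passes its speed limit or range.

## Working session

There is one attempt and no reset: what is moved stays moved. The work goes in short steps, Python scripts to look and compute and a tool call to move; the robot and the scene stay as the last step left them, time stands still between calls to the robot, and variables do not carry over. Pictures are saved under pics/ and viewed, about 8 in all and at most 12, crops included, and the job is handed in when it is done.

Besides the shell and the picture viewer there is one more tool, called after "Call:" by a JSON object that holds its "fn" and its "kwargs". jog_arm: Moves the arm, as the interface text tells. Its arguments: {"type":"object","properties":{"commands":{"type":"array","items":{"type":"array","items":{"type":"array","items":{"type":"number"}}}},"grip":{"type":"number"},"grip_force":{"type":"number"}},"required":["commands"]}

```bash
mkdir -p pics; ls
python3 - <<'E'
from rig import env
import cv2
s=env.sense(); print(s)
for n in("scene","top","wrist"):
    c=env.capture(n); cv2.imwrite(f"pics/{n}0.png",c["pixels"]); print(n,{k:v for k,v in c.items() if k!="pixels"})
E
```

```text
pics
{'time': 0.0, 'joint_pos': array([ 1.17801871e+00,  2.60686228e-01, -1.39403878e-01,  1.17269822e+00,
       -2.17891873e-05,  1.57079437e+00]), 'qd': array([ 0.00046913,  0.00129353,  0.00078911, -0.00198578, -0.00034868,
       -0.0008739 ]), 'tau': array([ 2.06794626e-03, -4.05684435e+01,  2.53919291e+01,  1.89030723e-02,
        2.89539666e-04, -1.17214270e-05]), 'tool_pos': array([200.69429003, 484.3936602 , 241.45055963]), 'ee_rot': array([ 1.95127766e-01,  9.80777326e-01, -9.78980046e-04, -1.83664083e-04]), 'wrist_force': array([ 0.76541766, -0.2039288 ,  0.4735091 ]), 'wrist_torque': array([-0.01311485, -0.04591164, -0.03086208]), 'gripper_width': 85.52073614499967}
scene {'vertical_fov': 43.899368888513465, 'cx': 315.6981201854229, 'cy': 201.94412352094943, 'R': array([[ 0.66278288, -0.74880914, -0.00193079],
       [-0.48943767, -0.43125474, -0.75793807],
       [ 0.56671829,  0.50329338, -0.65232366]]), 't': array([-304.48506424,  368.24323726, 1005.57819165])}
top {'vertical_fov': 42.88075920920781, 'cx': 320.2326310222164, 'cy': 190.06549274615, 'R': array([[ 0.0158121 , -0.9996219 , -0.02249515],
       [-0.99740504, -0.01418867, -0.07058235],
       [ 0.07023649,  0.02355283, -0.99725227]]), 't': array([  75.70522905,  517.12666336, 1458.33595327])}
wrist {'vertical_fov': 63.923117374524466, 'cx': 316.3912474819114, 'cy': 196.3668912790239, 'hand_eye': array([[-2.33569405e-04, -9.51899374e-01, -3.06410715e-01,
         7.79550707e+01],
       [ 9.99999969e-01, -2.49365877e-04,  1.24076107e-05,
        -5.81576298e-01],
       [-8.82191736e-05, -3.06410703e-01,  9.51899403e-01,
        -1.31881232e+02],
       [ 0.00000000e+00,  0.00000000e+00,  0.00000000e+00,
         1.00000000e+00]])}
```

View pics/scene0.png

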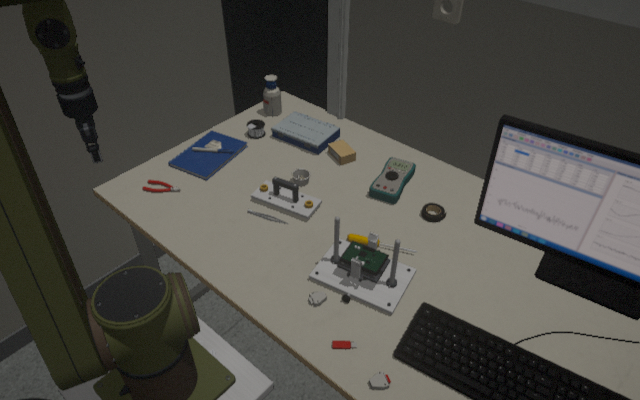

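View pics/top0.png

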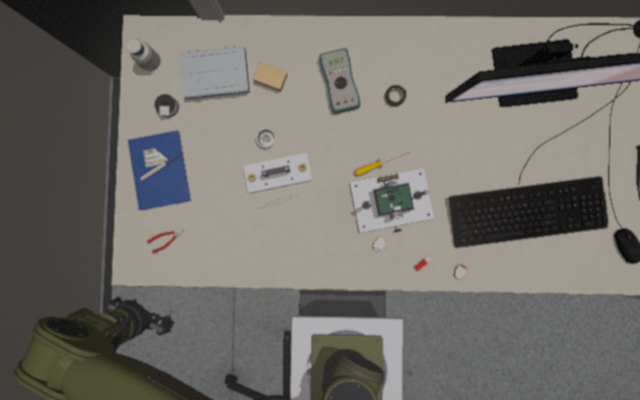

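The scene view shows the plate at about (287,198) and the fixture at (362,270), with rod tops at (336,220) and (397,242). In the top view the plate is at (278,172) and the fixture at (391,200). Next I'll get coarse positions and use the wrist camera for precision.

```bash
cat > h.py <<'E'
import numpy as np, cv2
from scipy.spatial.transform import Rotation as Ro
def cam(c,s=None):
    f=200/np.tan(np.radians(c["vertical_fov"])/2)
    K=np.array([[f,0,c["cx"]],[0,f,c["cy"]],[0,0,1]])
    if "R" in c: return K,np.array(c["R"]),np.array(c["t"])
    T=np.eye(4);T[:3,:3]=Ro.from_quat(s["ee_rot"]).as_matrix();T[:3,3]=s["tool_pos"]
    M=np.linalg.inv(T@np.array(c["hand_eye"])); return K,M[:3,:3],M[:3,3]
def onz(C,uv,z):
    K,R,t=C; d=R.T@np.linalg.inv(K)@np.array([*uv,1.]); o=-R.T@t
    return o+d*(z-o[2])/d[2]
def proj(C,X):
    K,R,t=C; p=K@(R@np.array(X,float)+t); return p[:2]/p[2]
def tri(obs):
    A=[];b=[]
    for C,uv in obs:
        K,R,t=C; d=R.T@np.linalg.inv(K)@np.array([*uv,1.]); d/=np.linalg.norm(d); P=np.eye(3)-np.outer(d,d); A.append(P); b.append(P@(-R.T@t))
    A=np.vstack(A);b=np.hstack(b); x=np.linalg.lstsq(A,b,rcond=None)[0]; return x,np.linalg.norm(A@x-b)
E
python3 - <<'E'
from h import *; from rig import env
c=env.capture("top");s=env.capture("scene");T=cam(c);S=cam(s)
# plate quad by threshold in top
a=cv2.resize(c["pixels"][120:245,235:440],None,fx=3.9,fy=3.9,interpolation=cv2.INTER_CUBIC); cv2.imwrite("pics/topc.png",a)
for n,uv in(("plate",(278,172)),):
    print(n,onz(T,uv,22))
print("plate ends",onz(T,(251,176),34),onz(T,(305,168),34))
print("rods scene/top",[ (onz(S,uv,165)) for uv in((336,219),(397,241))])
print(env.sense()["tool_pos"], env.sense()["time"])
E
```

```text
plate [566.64345616 207.06735984  22.        ]
plate ends [552.73400058 283.61198359  34.        ] [578.01538241 128.03753083  34.        ]
rods scene/top [array([466.58922547, -56.02746623, 165.        ]), array([ 500.06970462, -200.77921804,  165.        ])]
[200.84599741 484.74592018 241.90612076] 0.25
```

View pics/topc.png

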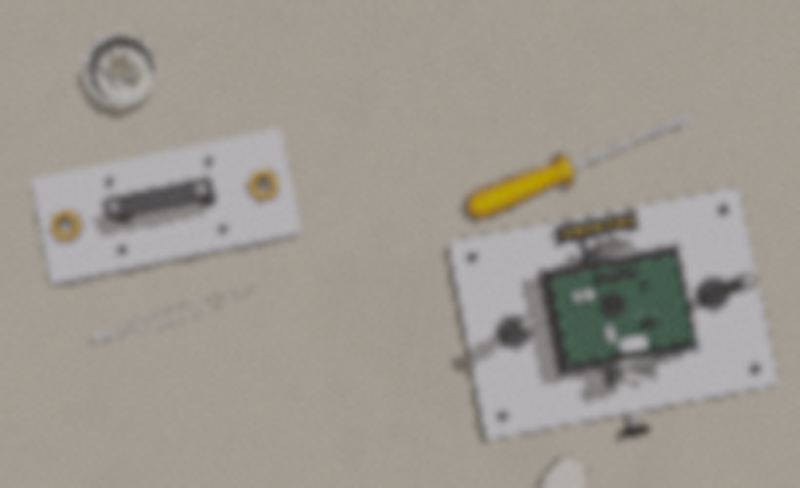

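Run:
```python
from h import *; from rig import env
T=cam(env.capture("top"));S=cam(env.capture("scene"))
a,b=onz(T,(251.7,178.2),34),onz(T,(302.4,167.4),34); m=(a+b)/2; y=a-b
print(a,b,m,np.linalg.norm(y),"yaw deg",np.degrees(np.arctan2(-y[0],y[1])))
for z in(18,):
  p,q=onz(T,(235+513/3.9,120+332/3.9),z),onz(T,(235+712/3.9,120+293/3.9),z); y=p-q
  print((p+q)/2,np.linalg.norm(y),np.degrees(np.arctan2(-y[0],y[1])))
```

```text
[546.38718906 281.42348338  34.        ] [579.65530838 135.571232    34.        ] [563.02124872 208.49735769  34.        ] 149.59828541087793 yaw deg 12.849038211623284
[ 489.80609368 -124.52962784   18.        ] 150.10586824336147 11.953663926351702
```

Call:
{"fn": "jog_arm", "kwargs": {"commands": [[[-0.44, -0.12, 0.05, 56], [-0.44, -0.12, 0.05, 56], [-0.44, -0.12, 0.05, 56], [-0.44, -0.12, 0.05, 56], [-0.44, -0.12, 0.05, 56], [-0.44, -0.12, 0.05, 56], [-0.44, -0.12, 0.05, 56], [-0.44, -0.12, 0.05, 56], [-0.44, -0.12, 0.05, 56], [-0.44, -0.12, 0.05, 56], [-0.44, -0.12, 0.05, 56], [-0.44, -0.12, 0.05, 56], [-0.44, -0.12, 0.05, 56], [-0.44, -0.12, 0.05, 56], [-0.44, -0.12, 0.05, 56], [-0.44, -0.12, 0.05, 56], [-0.44, -0.12, 0.05, 56], [-0.44, -0.12, 0.05, 56]]], "grip": 1}}

```text
time: 1.85
tool_pos: [560.9, 206.6, 192.7]
ee_rot: [0.632, 0.775, 0.0, 0.0]
wrist_force: [0.0, -0.5, 0.3]
gripper_width: 85.3
```

```bash
cat >> h.py <<'E'
def avg(env,n=1):
    return env.sense()
def bush(px):
    h=cv2.cvtColor(px,cv2.COLOR_BGR2HSV); m=((h[...,0]>10)&(h[...,0]<28)&(h[...,1]>110)&(h[...,2]>60)).astype(np.uint8)
    n,l,st,ce=cv2.connectedComponentsWithStats(m); out=[]
    for i in range(1,n):
        if st[i,4]>40:
            p=np.argwhere(l==i)[:,::-1].astype(np.float32); (cx,cy),(w,hh),an=cv2.minAreaRect(cv2.convexHull(p)); e=cv2.fitEllipse(cv2.convexHull(p)) if len(cv2.convexHull(p))>5 else None
            out.append((st[i].tolist(),ce[i].round(2).tolist(),e))
    return out
E
python3 - <<'E'
from h import *; from rig import env
s=env.sense(); c=env.capture("wrist"); C=cam(c,s); cv2.imwrite("pics/w1.png",c["pixels"])
print(s["tool_pos"],s["ee_rot"])
for b in bush(c["pixels"]): print(b, onz(C,b[1],34))
E
```

```text
[560.85472356 206.63069935 192.69719676] [6.32091364e-01 7.74893843e-01 1.74448463e-04 9.23979701e-05]
([309, 84, 26, 27, 340], [321.32, 96.71], ((321.251953125, 96.69635772705078), (25.597923278808594, 26.853466033935547), 4.994319438934326)) [550.20821528 280.85484534  34.        ]
([614, 172, 18, 30, 108], [621.39, 185.21], ((622.2994995117188, 186.11605834960938), (18.549474716186523, 30.26558494567871), 178.0044403076172)) [843.61017102 259.65535361  34.        ]
([609, 195, 14, 16, 56], [616.2, 202.02], ((615.98974609375, 202.51693725585938), (13.822114944458008, 14.558354377746582), 26.84449577331543)) [846.87092375 243.23969085  34.        ]
([615, 208, 17, 15, 55], [622.58, 215.07], ((623.0488891601562, 215.115478515625), (11.83347225189209, 17.497764587402344), 54.58800506591797)) [859.39209333 232.13433841  34.        ]
([604, 217, 15, 14, 53], [610.08, 224.77], ((611.0303344726562, 223.0559539794922), (13.590409278869629, 16.121252059936523), 41.39064025878906)) [852.33355824 220.29380196  34.        ]
([564, 220, 15, 15, 41], [570.66, 226.76], ((570.7005004882812, 227.28
[... 163 characters left out ...]
9.7530517578125, 238.94204711914062), (14.771944999694824, 17.781307220458984), 98.21347045898438)) [859.47023336 206.39728043  34.        ]
([577, 239, 19, 8, 45], [586.0, 242.78], ((585.8753051757812, 242.19052124023438), (7.5701003074646, 18.33209991455078), 96.40131378173828)) [837.99316546 197.49572771  34.        ]
([312, 242, 22, 20, 254], [322.44, 251.12], ((322.4804382324219, 251.4250946044922), (20.5285701751709, 22.165218353271484), 85.93304443359375)) [581.81665926 135.67006322  34.        ]
([280, 352, 15, 6, 49], [287.88, 355.02], ((286.5404968261719, 354.700439453125), (5.922970294952393, 15.527143478393555), 96.8372802734375)) [ 5.70458350e+02 -1.20100279e-01  3.40000000e+01]
```

View pics/w1.png

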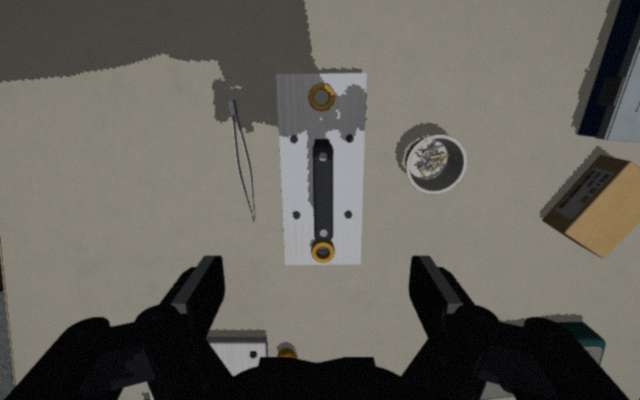

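The wrist view shows the bushes at (321.3,96.7) and (322.5,251.3), with the bar between them and the fingers symmetric about column 317. Plate centre is (566,208) and yaw 12.3°. Before grasping I'll look at the rods at the height where a held bush would appear at the same range (TCP z≈194), so calibration errors cancel.

Call:
{"fn": "jog_arm", "kwargs": {"commands": [[[-0.311, -0.138, -0.002, 0], [-0.311, -0.138, -0.002, 0], [-0.311, -0.138, -0.002, 0], [-0.311, -0.138, -0.002, 0], [-0.311, -0.138, -0.002, 0], [-0.311, -0.138, -0.002, 0], [-0.311, -0.138, -0.002, 0], [-0.311, -0.138, -0.002, 0], [-0.311, -0.138, -0.002, 0], [-0.311, -0.138, -0.002, 0], [-0.311, -0.138, -0.002, 0], [-0.311, -0.138, -0.002, 0], [-0.311, -0.138, -0.002, 0]]]}}

```text
time: 2.98
tool_pos: [488.6, -125.0, 194.3]
ee_rot: [0.632, 0.775, 0.0, -0.0]
wrist_force: [0.2, 1.0, -0.3]
gripper_width: 85.1
```

Run:
```python
from h import *; from rig import env
s=env.sense(); c=env.capture("wrist"); C=cam(c,s); cv2.imwrite("pics/w2.png",c["pixels"])
np.savez("pics/w2.npz",p=s["tool_pos"],q=s["ee_rot"],im=c["pixels"])
print(s["tool_pos"],s["ee_rot"],s["time"],s["joint_pos"])
```

```text
[ 488.63640007 -124.99663364  194.29977328] [ 6.31775623e-01  7.75151294e-01  1.53671698e-04 -9.67769162e-05] 2.9833 [-2.50657567e-01  2.51110005e-01 -2.79511132e-01  1.04022186e+00
  3.60201979e-04  1.11702597e+00]
```

View pics/w2.png

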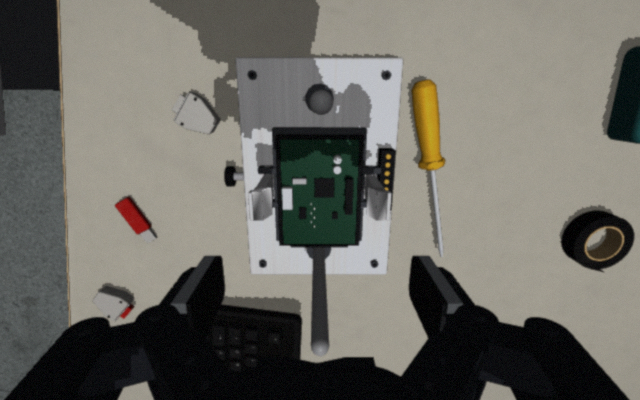

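Rod A is seen almost end-on at (320,98). Rod B is a stalk running from (318,250) to its tip at (319,347). I'll fit both to sub-pixel accuracy.

Run:
```python
from h import *
d=np.load("pics/w2.npz"); im=d["im"]; g=cv2.GaussianBlur(cv2.cvtColor(im,cv2.COLOR_BGR2GRAY),(3,3),0)
A=g[80:118,300:342]; B=g[325:360,300:340]
print("A rows"); 
for r in range(82,116,2): print(r,g[r,302:340].tolist())
print("B rows")
for r in range(300,360,3): print(r,g[r,306:334].tolist())
```

```text
A rows
82 [114, 114, 115, 115, 115, 114, 113, 113, 114, 114, 112, 109, 108, 108, 109, 108, 105, 101, 99, 105, 121, 147, 171, 185, 189, 190, 191, 191, 192, 192, 191, 190, 189, 189, 190, 191, 192, 192]
84 [116, 115, 114, 114, 115, 115, 115, 114, 111, 105, 94, 81, 70, 64, 61, 58, 55, 52, 50, 54, 64, 82, 105, 132, 155, 171, 184, 191, 192, 192, 191, 191, 192, 191, 190, 190, 191, 191]
86 [116, 115, 114, 115, 116, 114, 111, 104, 91, 69, 49, 36, 31, 31, 31, 31, 29, 29, 29, 30, 30, 33, 42, 58, 79, 110, 148, 174, 184, 186, 188, 190, 191, 191, 191, 192, 192, 191]
88 [115, 114, 114, 114, 112, 102, 83, 62, 47, 36, 31, 29, 30, 30, 30, 30, 31, 32, 33, 33, 33, 33, 37, 43, 49, 59, 79, 103, 123, 136, 151, 169, 183, 190, 191, 191, 192, 192]
90 [115, 114, 113, 111, 100, 77, 50, 34, 29, 29, 29, 30, 33, 36, 38, 41, 44, 48, 50, 51, 51, 49, 47, 44, 41, 39, 38, 42, 54, 76, 104, 133, 158, 176, 186, 188, 187, 187]
92 [116, 115, 111, 100, 77, 49, 33, 29, 29, 29, 32, 38, 46, 54, 59, 62, 65, 66, 66, 67, 68, 67, 65, 63, 58, 52, 45, 38, 37, 50, 77, 107, 135, 161, 176, 171, 154, 145]
94 [113, 110, 99, 76, 49, 33, 29
[... 3767 characters left out ...]
4, 152, 143, 118, 89, 77, 80, 88, 94, 98, 101, 105, 108, 109, 107, 106, 104, 101, 98, 92, 89, 96, 119, 142, 152, 153, 153]
348 [153, 154, 154, 150, 136, 112, 97, 99, 107, 113, 119, 125, 132, 137, 139, 137, 131, 126, 121, 116, 110, 109, 120, 139, 151, 155, 155, 154]
351 [153, 153, 152, 151, 149, 140, 128, 117, 116, 121, 127, 133, 139, 145, 147, 145, 139, 134, 130, 126, 125, 132, 144, 153, 156, 156, 156, 155]
354 [154, 154, 155, 154, 154, 155, 152, 147, 140, 137, 136, 136, 138, 140, 141, 141, 140, 139, 139, 142, 148, 153, 155, 155, 155, 155, 154, 154]
357 [156, 156, 156, 155, 155, 155, 155, 155, 154, 153, 153, 153, 153, 152, 152, 152, 153, 153, 155, 156, 157, 157, 156, 155, 155, 153, 150, 150]
```

```bash
cat >> h.py <<'E'
from scipy.ndimage import map_coordinates
from scipy.optimize import least_squares
def edges(g,c,angs,r0,r1):
    """outermost-gradient edge points along rays from c (u,v)"""
    out=[]
    rr=np.arange(r0,r1,.1)
    for a in angs:
        u=c[0]+rr*np.cos(a); v=c[1]+rr*np.sin(a); p=map_coordinates(g.astype(float),[v,u],order=1)
        k=np.argmax(np.gradient(cv2.GaussianBlur(p[None],(11,1),2)[0])); out.append((u[k],v[k]))
    return np.array(out)
def toolcam(c_he,vf,cx,cy):
    M=np.linalg.inv(c_he); f=200/np.tan(np.radians(vf)/2); return np.array([[f,0,cx],[0,f,cy],[0,0,1]]),M[:3,:3],M[:3,3]
E
python3 - <<'E'
from h import *; from rig import env
d=np.load("pics/w2.npz"); g=cv2.cvtColor(d["im"],cv2.COLOR_BGR2GRAY)
s={"tool_pos":np.zeros(3),"ee_rot":[0,0,0,1]}; c=env.capture("wrist"); C=cam(c,s)  # tool-frame camera
np.savez("pics/he.npz",K=C[0],R=C[1],t=C[2])
zt=d["p"][2]-165
for n,c0,angs in(("A",(320.5,101),np.radians(np.arange(-20,140,8))),("B",(319.4,344.5),np.radians(np.r_[-10:190:8]))):
    E=edges(g,c0,angs,7,17)
    th=np.linspace(0,2*np.pi,120)
    for dz in(1,3,6):   # ring of full radius dz below the tip top
        def res(x,full=0):
            # silhouette = hull of ring at dz (r 6) ; signed distance to ring polygon
            P=np.array([proj(C,(x[0]+6*np.cos(t),x[1]+6*np.sin(t),zt+dz)) for t in th],np.float32)
            P2=np.array([proj(C,(x[0]+6*np.sqrt(max(0,1-(1-.4)**2))*np.cos(t),x[1]+4.8*np.sin(t),zt+dz*.4)) for t in th],np.float32)
            H=cv2.convexHull(np.vstack([P,P2]) if full else P)
            return np.array([cv2.pointPolygonTest(H,(float(e[0]),float(e[1])),True) for e in E])
        x0=onz(C,c0,zt+dz)[:2]; r=least_squares(res,x0,loss="soft_l1",diff_step=1e-3)
        print(n,dz,"tool xy",r.x.round(2),"rms px",np.sqrt(np.mean(r.fun**2)).round(2), "tip px",proj(C,(*r.x,zt)).round(1))
    print(E.round(1).tolist())
E
```

```text
A 1 tool xy [73.83  2.29] rms px 0.89 tip px [320.9 101.6]
A 3 tool xy [73.7   2.36] rms px 0.91 tip px [321.1 101.9]
A 6 tool xy [73.51  2.47] rms px 0.94 tip px [321.3 102.3]
[[333.3, 96.3], [333.5, 98.2], [333.5, 100.1], [332.7, 101.9], [332.6, 103.6], [336.0, 106.6], [331.7, 107.0], [330.6, 108.3], [329.9, 110.0], [328.6, 111.3], [327.1, 112.4], [325.6, 113.5], [323.7, 113.7], [321.9, 114.4], [320.0, 114.5], [318.1, 114.4], [316.4, 113.6], [314.9, 112.4], [313.2, 111.9], [311.7, 110.8]]
B 1 tool xy [-74.18   2.07] rms px 0.65 tip px [319.6 349. ]
B 3 tool xy [-76.11   2.09] rms px 0.64 tip px [319.6 351.5]
B 6 tool xy [-79.03   2.12] rms px 0.64 tip px [319.7 355.2]
[[328.6, 342.9], [328.6, 344.2], [328.5, 345.5], [328.5, 346.8], [328.4, 348.1], [327.8, 349.4], [327.3, 350.7], [326.6, 351.9], [325.7, 353.2], [324.8, 354.7], [323.3, 355.3], [321.8, 355.7], [320.2, 356.6], [318.6, 356.5], [317.1, 355.5], [315.6, 354.8], [314.3, 354.1], [313.0, 353.3], [312.3, 351.8], [311.7, 350.5], [310.8, 349.4], [310.6, 348.1], [310.5, 346.7], [310.4, 345.4], [310.5, 344.2]]
```

Call:
{"fn": "jog_arm", "kwargs": {"commands": [[[0.3116, 0.1434, 0, -0.7], [0.3116, 0.1434, 0, -0.7], [0.3116, 0.1434, 0, -0.7], [0.3116, 0.1434, 0, -0.7], [0.3116, 0.1434, 0, -0.7], [0.3116, 0.1434, 0, -0.7], [0.3116, 0.1434, 0, -0.7], [0.3116, 0.1434, 0, -0.7], [0.3116, 0.1434, 0.02, -0.7], [0.3116, 0.1434, 0.04, -0.7], [0.3116, 0.1434, 0.06, -0.7], [0.3116, 0.1434, 0.074, -0.7], [0.3116, 0.1434, 0.074, -0.7], [0.3116, 0.1434, 0.074, -0.7], [0.3116, 0.1434, 0.074, -0.7], [0.3116, 0.1434, 0.074, -0.7]]]}}

```text
time: 4.42
tool_pos: [567.6, 208.0, 121.8]
ee_rot: [0.628, 0.778, 0.001, 0.001]
wrist_force: [1.1, 0.7, 0.2]
gripper_width: 85.3
```

Run:
```python
from h import *; from rig import env
s=env.sense(); c=env.capture("wrist"); cv2.imwrite("pics/w3.png",c["pixels"])
print(s["tool_pos"],s["ee_rot"],s["time"])
z=np.load("pics/he.npz"); C=(z["K"],z["R"],z["t"])
for b in bush(c["pixels"]):
    if 290<b[1][0]<350 and b[0][4]>100: print(b,"tool",onz(C,b[2][0],s["tool_pos"][2]-34).round(2))
g=cv2.cvtColor(c["pixels"],cv2.COLOR_BGR2GRAY)
```

```text
[567.6325211  207.96210026 121.75663899] [6.27872320e-01 7.78315271e-01 1.10967475e-03 6.75565992e-04] 4.4167
([296, 80, 35, 36, 601], [313.21, 97.71], ((313.11724853515625, 97.69625854492188), (34.138004302978516, 35.739505767822266), 2.0970990657806396)) tool [74.91 -2.02 87.76]
([301, 287, 28, 20, 261], [314.42, 297.12], ((314.0938720703125, 293.44036865234375), (24.971923828125, 27.894441604614258), 95.62171936035156)) tool [-74.28  -1.74  87.76]
```

View pics/w3.png

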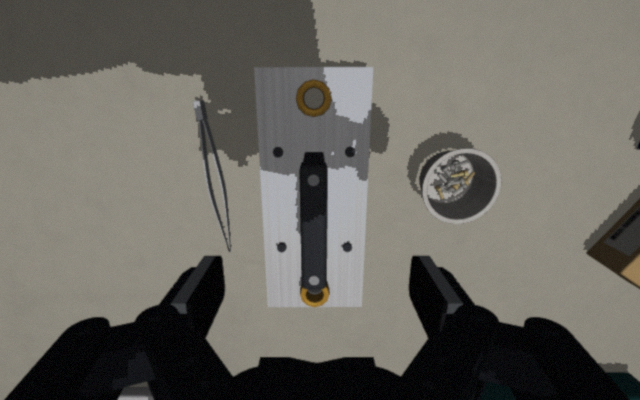

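The plate is seen at tool y≈−1.9 mm, aligned to 0.1° and centred along its length to 0.3 mm. The bar is at columns 300–327. I'll correct by −1.9 mm, descend, and part-close before gripping.

Call:
{"fn": "jog_arm", "kwargs": {"commands": [[[0, -0.0019, 0, 0], [0, -0.0019, 0, 0], [0, -0.0019, 0.02, 0], [0, -0.0019, 0.04, 0], [0, -0.0019, 0.0588, 0], [0, -0.0019, 0.0588, 0], [0, -0.0019, 0.0588, 0], [0, -0.0019, 0.0588, 0], [0, -0.0019, 0.0588, 0]]]}}

```text
time: 5.22
tool_pos: [566.0, 207.4, 63.1]
ee_rot: [0.628, 0.778, 0.001, 0.001]
wrist_force: [0.1, -1.2, -0.6]
gripper_width: 85.4
```

Call:
{"fn": "jog_arm", "kwargs": {"commands": [[[0, 0, 0, 0], [0, 0, 0, 0], [0, 0, 0, 0], [0, 0, 0, 0], [0, 0, 0, 0], [0, 0, 0, 0], [0, 0, 0, 0], [0, 0, 0, 0]]], "grip": 0.3, "grip_force": 40}}

```text
time: 5.88
tool_pos: [564.8, 207.0, 61.5]
ee_rot: [0.628, 0.778, -0.0, -0.0]
wrist_force: [-0.5, -0.5, 0.4]
gripper_width: 25.3
```

Run:
```python
from h import *; from rig import env
s=env.sense(); c=env.capture("wrist"); cv2.imwrite("pics/w4.png",c["pixels"])
print(s["tool_pos"],s["ee_rot"],s["time"],s["gripper_width"],s["wrist_force"])
z=np.load("pics/he.npz"); C=(z["K"],z["R"],z["t"])
for b in bush(c["pixels"]):
    if 250<b[1][0]<380 and b[0][4]>100: print(b,"tool",onz(C,b[2][0],s["tool_pos"][2]-34).round(2))
```

```text
[564.78796817 206.97699611  61.45373033] [ 6.28011802e-01  7.78203812e-01 -4.46212687e-05 -2.99587149e-05] 5.8833 25.27296687850894 [-0.54479827 -0.50067813  0.35512676]
([295, 74, 48, 50, 1181], [318.44, 98.28], ((318.5763854980469, 98.33596801757812), (47.2360725402832, 49.570735931396484), 0.729089617729187)) tool [75.38  1.14 27.45]
```

View pics/w4.png

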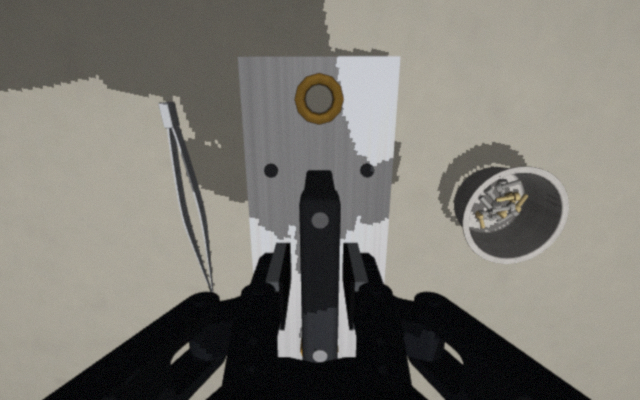

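Part-closed: the bar's centre is at column 320 and the finger gap's centre is at 316.5, so the plate is +1.1 mm in tool y. The arm also settles slowly by 1–2 mm. I'll correct, settle, then grip.

Call:
{"fn": "jog_arm", "kwargs": {"commands": [[[0, 0.0011, 0, 0], [0, 0.0011, 0, 0], [0, 0.0011, 0, 0], [0, 0.0011, 0, 0], [0, 0.0011, 0, 0], [0, 0.0011, 0, 0], [0, 0.0011, 0, 0], [0, 0.0011, 0, 0], [0, 0.0011, 0, 0], [0, 0.0011, 0, 0]]]}}

```text
time: 6.77
tool_pos: [565.9, 207.2, 61.5]
ee_rot: [0.628, 0.778, -0.0, -0.0]
wrist_force: [0.6, -0.1, 0.1]
gripper_width: 25.8
```

Call:
{"fn": "jog_arm", "kwargs": {"commands": [[[0, 0, 0, 0], [0, 0, 0, 0], [0, 0, 0, 0], [0, 0, 0, 0], [0, 0, 0, 0], [0, 0, 0, 0], [0, 0, 0, 0], [0, 0, 0, 0]]], "grip": 0, "grip_force": 100}}

```text
time: 7.43
tool_pos: [566.1, 207.3, 61.8]
ee_rot: [0.628, 0.778, 0.0, 0.0]
wrist_force: [-0.7, 0.4, 3.4]
gripper_width: 14.7
```

Call:
{"fn": "jog_arm", "kwargs": {"commands": [[[0, 0, -0.01, 0], [0, 0, -0.02, 0], [0, 0, -0.04, 0], [0, 0, -0.06, 0], [0, 0, -0.08, 0], [0, 0, -0.1, 0], [0, 0, -0.12, 0], [0, 0, -0.14, 0], [0, 0, -0.16, 0], [0, 0, -0.175, 0], [0, 0, -0.18, 0], [0, 0, -0.18, 0], [0, 0, -0.18, 0], [0, 0, -0.18, 0], [0, 0, -0.18, 0], [0, 0, -0.18, 0], [0, 0, -0.18, 0], [0, 0, -0.18, 0]]]}}

```text
time: 8.93
tool_pos: [565.7, 207.2, 241.0]
ee_rot: [0.628, 0.778, -0.0, -0.0]
wrist_force: [0.7, 0.1, -3.5]
gripper_width: 14.5
```

Run:
```python
from h import *; from rig import env
s=env.sense(); c=env.capture("wrist"); cv2.imwrite("pics/w5.png",c["pixels"])
print(s["tool_pos"],s["ee_rot"],s["time"],s["gripper_width"],s["wrist_force"],s["wrist_torque"])
z=np.load("pics/he.npz"); C=(z["K"],z["R"],z["t"])
for b in bush(c["pixels"]):
    if 250<b[1][0]<380 and b[0][4]>100: print(b,[ onz(C,b[2][0],zz).round(2) for zz in(27.45,29)])
```

```text
[565.7209934  207.15126113 240.9670555 ] [ 6.28015046e-01  7.78201064e-01 -3.84640582e-04 -2.40218397e-04] 8.9333 14.499283435240349 [ 0.65079802  0.05920382 -3.54416749] [-0.04503257 -0.03908445 -0.00721632]
([293, 74, 48, 50, 1154], [316.23, 98.26], ((316.3676452636719, 98.32988739013672), (47.286895751953125, 49.62157440185547), 177.89222717285156)) [array([75.38,  0.09, 27.45]), array([75.36,  0.09, 29.  ])]
```

View pics/w5.png

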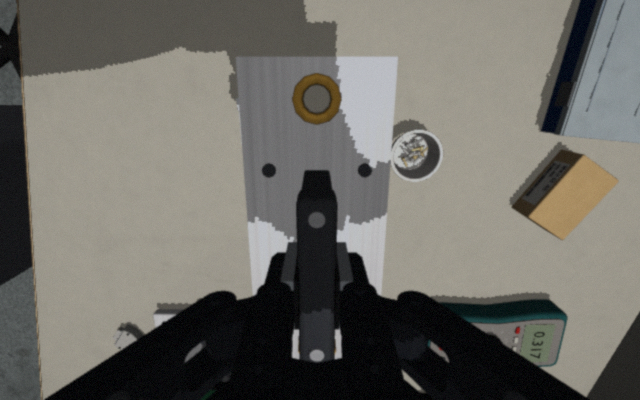

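The plate is in hand and level: the near bush is at tool (75.4, 0.1) and unchanged by the lift. Rod A, seen at the same range, was at (73.8, 2.3). The target TCP is therefore (491.1, −126.0), with a +0.65° turn.

Call:
{"fn": "jog_arm", "kwargs": {"commands": [[[-0.008, -0.004, 0, 0], [-0.025, -0.012, 0, 0.1], [-0.055, -0.025, 0, 0.2], [-0.09, -0.042, 0, 0.3], [-0.125, -0.058, 0, 0.4], [-0.16, -0.074, 0, 0.5], [-0.195, -0.09, 0, 0.6], [-0.23, -0.106, 0, 0.65], [-0.26, -0.12, 0, 0.65], [-0.285, -0.132, 0, 0.65], [-0.302, -0.14, 0, 0.65], [-0.3099, -0.1433, 0, 0.65], [-0.3099, -0.1433, 0, 0.65], [-0.3099, -0.1433, 0, 0.65], [-0.3099, -0.1433, 0, 0.65], [-0.3099, -0.1433, 0, 0.65], [-0.3099, -0.1433, 0, 0.65], [-0.3099, -0.1433, 0, 0.65], [-0.3099, -0.1433, 0, 0.65], [-0.3099, -0.1433, 0, 0.65]]]}}

```text
time: 10.65
tool_pos: [491.4, -125.6, 241.5]
ee_rot: [0.632, 0.775, -0.0, -0.0]
wrist_force: [-0.2, -0.4, -4.8]
gripper_width: 14.4
```

Call:
{"fn": "jog_arm", "kwargs": {"commands": [[[0, 0, 0, 0], [0, 0, 0, 0], [0, 0, 0, 0], [0, 0, 0, 0], [0, 0, 0, 0], [0, 0, 0, 0]]]}}

```text
time: 11.15
tool_pos: [491.3, -126.0, 241.5]
ee_rot: [0.632, 0.775, -0.0, -0.0]
wrist_force: [0.0, 1.2, -3.9]
gripper_width: 14.1
```

Run:
```python
from h import *; from rig import env
s=env.sense(); c=env.capture("wrist"); cap={n:env.capture(n)["pixels"] for n in("scene","top")}
q=s["ee_rot"]; a=2*np.degrees(np.arctan2(q[1],q[0]))
print(s["tool_pos"],a,s["time"],s["gripper_width"],s["wrist_force"],s["wrist_torque"])
w=np.array([491.1,-126.0])-s["tool_pos"][:2]; r=np.radians(a); print("tool shift to go",w@[np.cos(r),np.sin(r)],w@[np.sin(r),-np.cos(r)])
z=np.load("pics/he.npz"); C=(z["K"],z["R"],z["t"])
for b in bush(c["pixels"]):
    if 250<b[1][0]<380 and b[0][4]>100: print(b,onz(C,b[2][0],27.5).round(2))
im=c["pixels"]
v=np.hstack([cv2.resize(im[40:160,250:390],None,fx=4,fy=4,interpolation=cv2.INTER_CUBIC)]); 
S=cv2.resize(cap["scene"][190:290,310:420],None,fx=4,fy=4,interpolation=cv2.INTER_CUBIC)
o=np.zeros((480,800,3),np.uint8); o[:,:400]=v[:,80:480]; o[:400,400:]=S[:,:400]; cv2.imwrite("pics/w6.png",o)
```

```text
[ 491.26569006 -126.01455188  241.49726826] 101.53862146398158 11.15 14.110279687488998 [ 0.01348566  1.19594793 -3.85178777] [-0.00736726  0.04916533  0.03984049]
tool shift to go 0.047400506309804205 -0.15943069443781355
([293, 74, 48, 50, 1145], [316.16, 98.28], ((316.31683349609375, 98.3740234375), (47.529541015625, 49.53514099121094), 177.19371032714844)) [7.536e+01 7.000e-02 2.750e+01]
```

View pics/w6.png

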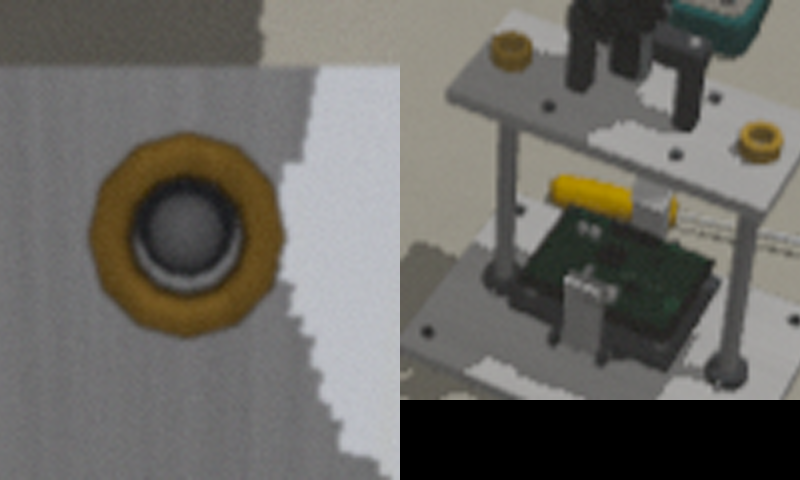

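Rod A is visible concentrically inside the bush: tip at about (316.7,97), where about (316.4,97.2) is expected for exact alignment. The scene view shows the plate square over both rods. I'll descend with force checks.

Call:
{"fn": "jog_arm", "kwargs": {"commands": [[[0, 0, 0.003, 0], [0, 0, 0.007, 0], [0, 0, 0.012, 0], [0, 0, 0.017, 0], [0, 0, 0.021, 0], [0, 0, 0.023, 0], [0, 0, 0.023, 0], [0, 0, 0.023, 0], [0, 0, 0.023, 0], [0, 0, 0.023, 0]]]}}

```text
time: 12.13
tool_pos: [491.5, -126.0, 218.8]
ee_rot: [0.632, 0.775, 0.0, 0.0]
wrist_force: [-0.3, 1.0, -4.1]
gripper_width: 14.7
```

Call:
{"fn": "jog_arm", "kwargs": {"commands": [[[0, 0, 0.001, 0], [0, 0, 0.002, 0], [0, 0, 0.003, 0], [0, 0, 0.004, 0], [0, 0, 0.005, 0], [0, 0, 0.006, 0], [0, 0, 0.006, 0]]]}}

```text
time: 12.72
tool_pos: [491.1, -125.9, 212.2]
ee_rot: [0.632, 0.775, -0.0, -0.0]
wrist_force: [0.5, 0.7, -4.0]
gripper_width: 14.6
```

Call:
{"fn": "jog_arm", "kwargs": {"commands": [[[0, 0, 0.001, 0], [0, 0, 0.002, 0], [0, 0, 0.003, 0], [0, 0, 0.004, 0], [0, 0, 0.005, 0], [0, 0, 0.006, 0], [0, 0, 0.006, 0], [0, 0, 0.006, 0]]]}}

```text
time: 13.38
tool_pos: [491.2, -125.9, 206.4]
ee_rot: [0.632, 0.775, -0.0, -0.0]
wrist_force: [-0.3, 0.2, -3.4]
gripper_width: 14.7
```

Run:
```python
from h import *; from rig import env
s=env.sense(); c=env.capture("wrist"); S=env.capture("scene")["pixels"]
print(s["tool_pos"],s["time"],s["wrist_force"],s["wrist_torque"])
z=np.load("pics/he.npz"); C=(z["K"],z["R"],z["t"])
for zz in (165,):
  print("expected tip px",proj(C,(75.36,.07,s["tool_pos"][2]-zz)))
im=c["pixels"]
v=cv2.resize(im[60:140,275:355],None,fx=5,fy=5,interpolation=cv2.INTER_CUBIC)
o=np.hstack([v,cv2.resize(S[190:290,310:410],None,fx=4,fy=4,interpolation=cv2.INTER_CUBIC)]); cv2.imwrite("pics/w7.png",o)
```

```text
[ 491.2427361  -125.94229162  206.42261485] 13.3833 [-0.34350547  0.22153276 -3.42549006] [0.03409326 0.00558954 0.00646218]
expected tip px [316.32083023  97.96514055]
```

View pics/w7.png

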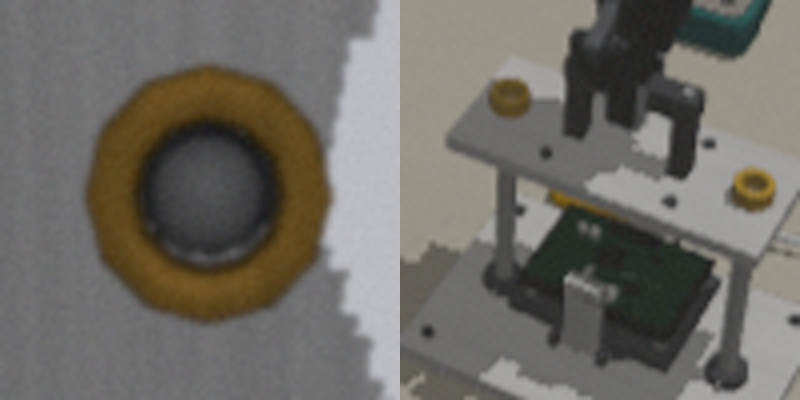

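Both rods are inside their bores, with rod A concentric in the bush within about 0.5 mm, and no contact force. I'll slide down to just above the earliest possible catch contact (origin ≈ 96).

Call:
{"fn": "jog_arm", "kwargs": {"commands": [[[0, 0, 0.002, 0], [0, 0, 0.005, 0], [0, 0, 0.008, 0], [0, 0, 0.011, 0], [0, 0, 0.014, 0], [0, 0, 0.017, 0], [0, 0, 0.02, 0], [0, 0, 0.022, 0], [0, 0, 0.024, 0], [0, 0, 0.024, 0]]]}}

```text
time: 14.32
tool_pos: [491.0, -125.9, 182.0]
ee_rot: [0.632, 0.775, -0.0, -0.0]
wrist_force: [-0.6, 0.3, -3.0]
gripper_width: 14.2
```

Call:
{"fn": "jog_arm", "kwargs": {"commands": [[[0, 0, 0.002, 0], [0, 0, 0.005, 0], [0, 0, 0.008, 0], [0, 0, 0.011, 0], [0, 0, 0.014, 0], [0, 0, 0.017, 0], [0, 0, 0.02, 0], [0, 0, 0.022, 0], [0, 0, 0.024, 0], [0, 0, 0.024, 0], [0, 0, 0.024, 0]]]}}

```text
time: 15.23
tool_pos: [491.2, -125.9, 158.4]
ee_rot: [0.632, 0.775, -0.0, -0.0]
wrist_force: [-0.2, -0.1, -4.1]
gripper_width: 14.5
```

Call:
{"fn": "jog_arm", "kwargs": {"commands": [[[0, 0, 0.001, 0], [0, 0, 0.002, 0], [0, 0, 0.003, 0], [0, 0, 0.003, 0], [0, 0, 0.003, 0]]]}}

```text
time: 15.65
tool_pos: [491.2, -125.9, 155.5]
ee_rot: [0.632, 0.775, -0.0, -0.0]
wrist_force: [-0.6, 0.5, -4.0]
gripper_width: 14.4
```

Call:
{"fn": "jog_arm", "kwargs": {"commands": [[[0, 0, 0.001, 0], [0, 0, 0.002, 0], [0, 0, 0.003, 0], [0, 0, 0.003, 0], [0, 0, 0.003, 0]]]}}

```text
time: 16.07
tool_pos: [491.2, -125.9, 152.4]
ee_rot: [0.632, 0.775, -0.0, -0.0]
wrist_force: [-0.2, 0.6, -2.8]
gripper_width: 14.4
```

Call:
{"fn": "jog_arm", "kwargs": {"commands": [[[0, 0, 0.001, 0], [0, 0, 0.002, 0], [0, 0, 0.003, 0], [0, 0, 0.003, 0], [0, 0, 0.003, 0]]]}}

```text
time: 16.48
tool_pos: [491.2, -125.9, 149.4]
ee_rot: [0.632, 0.775, -0.0, -0.0]
wrist_force: [0.1, 0.8, -3.5]
gripper_width: 14.9
```

Call:
{"fn": "jog_arm", "kwargs": {"commands": [[[0, 0, 0.001, 0], [0, 0, 0.002, 0], [0, 0, 0.003, 0], [0, 0, 0.003, 0], [0, 0, 0.003, 0]]]}}

```text
time: 16.9
tool_pos: [491.3, -126.0, 146.7]
ee_rot: [0.632, 0.775, -0.0, 0.0]
wrist_force: [-0.8, -1.3, -1.2]
gripper_width: 14.5
```

Call:
{"fn": "jog_arm", "kwargs": {"commands": [[[0, 0, 0.001, 0], [0, 0, 0.002, 0], [0, 0, 0.003, 0], [0, 0, 0.003, 0], [0, 0, 0.003, 0]]]}}

```text
time: 17.32
tool_pos: [491.9, -126.1, 143.9]
ee_rot: [0.632, 0.775, 0.0, 0.001]
wrist_force: [-0.7, 0.2, 2.8]
gripper_width: 14.4
```

Call:
{"fn": "jog_arm", "kwargs": {"commands": [[[0, 0, 0.001, 0], [0, 0, 0.002, 0], [0, 0, 0.003, 0], [0, 0, 0.003, 0], [0, 0, 0.003, 0]]]}}

```text
time: 17.73
tool_pos: [490.9, -126.0, 139.9]
ee_rot: [0.632, 0.775, -0.0, -0.0]
wrist_force: [-0.2, -0.7, -1.2]
gripper_width: 14.2
```

Catch contact came at TCP ≈ 147 and the ramp peak has passed. I expect the board at about 135 and the snap at about 129.

Call:
{"fn": "jog_arm", "kwargs": {"commands": [[[0, 0, 0.001, 0], [0, 0, 0.002, 0], [0, 0, 0.003, 0], [0, 0, 0.003, 0], [0, 0, 0.003, 0]]]}}

```text
time: 18.15
tool_pos: [490.8, -125.8, 137.0]
ee_rot: [0.632, 0.775, -0.0, -0.001]
wrist_force: [0.9, -0.5, -3.4]
gripper_width: 14.4
```

Call:
{"fn": "jog_arm", "kwargs": {"commands": [[[0, 0, 0.001, 0], [0, 0, 0.002, 0], [0, 0, 0.002, 0], [0, 0, 0.002, 0]]]}}

```text
time: 18.48
tool_pos: [491.3, -125.8, 135.6]
ee_rot: [0.632, 0.775, 0.0, -0.0]
wrist_force: [-0.0, 1.1, 0.1]
gripper_width: 14.6
```

Call:
{"fn": "jog_arm", "kwargs": {"commands": [[[0, 0, 0.001, 0], [0, 0, 0.002, 0], [0, 0, 0.002, 0], [0, 0, 0.002, 0]]]}}

```text
time: 18.82
tool_pos: [491.4, -125.9, 134.0]
ee_rot: [0.632, 0.775, 0.0, 0.0]
wrist_force: [-1.2, 2.5, 6.0]
gripper_width: 14.8
```

Call:
{"fn": "jog_arm", "kwargs": {"commands": [[[0, 0, 0.001, 0], [0, 0, 0.0015, 0], [0, 0, 0.0015, 0], [0, 0, 0.0015, 0]]]}}

```text
time: 19.15
tool_pos: [491.4, -125.9, 132.8]
ee_rot: [0.632, 0.775, 0.0, 0.0]
wrist_force: [-1.9, 2.0, 6.7]
gripper_width: 14.5
```

Call:
{"fn": "jog_arm", "kwargs": {"commands": [[[0, 0, 0.0005, 0], [0, 0, 0.001, 0], [0, 0, 0.001, 0], [0, 0, 0.001, 0]]]}}

```text
time: 19.48
tool_pos: [491.5, -125.9, 132.0]
ee_rot: [0.632, 0.775, 0.0, 0.0]
wrist_force: [-3.0, 1.6, 8.2]
gripper_width: 14.5
```

Call:
{"fn": "jog_arm", "kwargs": {"commands": [[[0, 0, 0.0005, 0], [0, 0, 0.001, 0], [0, 0, 0.001, 0], [0, 0, 0.001, 0]]]}}

```text
time: 19.82
tool_pos: [491.4, -125.9, 131.1]
ee_rot: [0.632, 0.775, 0.0, 0.0]
wrist_force: [-2.9, 1.0, 10.5]
gripper_width: 14.7
```

Call:
{"fn": "jog_arm", "kwargs": {"commands": [[[0, 0, 0.0005, 0], [0, 0, 0.001, 0], [0, 0, 0.001, 0], [0, 0, 0.001, 0]]]}}

```text
time: 20.15
tool_pos: [491.4, -125.9, 129.7]
ee_rot: [0.632, 0.775, 0.0, 0.0]
wrist_force: [-2.1, 1.7, 7.1]
gripper_width: 14.7
```

Call:
{"fn": "jog_arm", "kwargs": {"commands": [[[0, 0, 0.0005, 0], [0, 0, 0.0005, 0], [0, 0, 0.0005, 0], [0, 0, 0.0005, 0]]]}}

```text
time: 20.48
tool_pos: [491.4, -125.9, 129.6]
ee_rot: [0.632, 0.775, 0.0, 0.0]
wrist_force: [-2.7, 0.9, 10.6]
gripper_width: 14.8
```

Call:
{"fn": "jog_arm", "kwargs": {"commands": [[[0, 0, 0.0005, 0], [0, 0, 0.0005, 0], [0, 0, 0.0005, 0], [0, 0, 0.0005, 0]]]}}

```text
time: 20.82
tool_pos: [491.5, -125.9, 129.2]
ee_rot: [0.632, 0.775, 0.0, 0.0]
wrist_force: [-3.3, 1.7, 10.0]
gripper_width: 14.3
```

Run:
```python
from h import *; from rig import env
s=env.sense(); S=env.capture("scene")["pixels"]; w=env.capture("wrist")["pixels"]
print(s["tool_pos"],s["ee_rot"],s["time"],s["wrist_force"],s["wrist_torque"])
o=np.hstack([cv2.resize(S[215:300,315:415],(470,400),interpolation=cv2.INTER_CUBIC),cv2.resize(w[30:330,190:440],(330,400),interpolation=cv2.INTER_CUBIC)]); cv2.imwrite("pics/w8.png",o)
```

```text
[ 491.47266447 -125.89424894  129.19034762] [6.32402088e-01 7.74640122e-01 3.12527285e-04 4.27887385e-04] 20.8167 [-3.30535213  1.68427955 10.00814883] [ 0.33478627  0.7736619  -0.02989053]
```

View pics/w8.png

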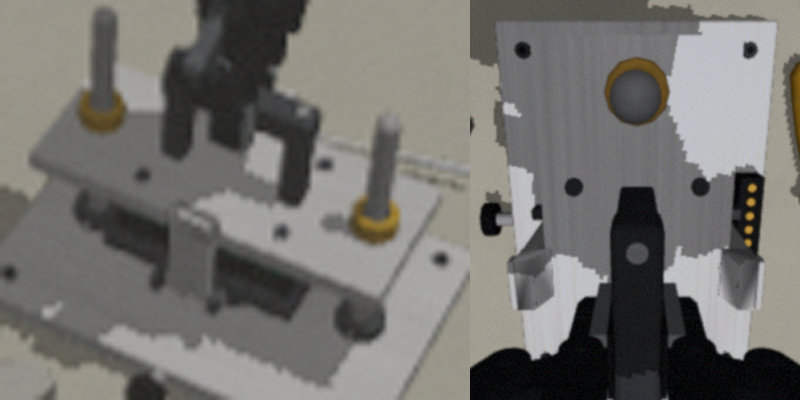

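The force dropped at TCP ≈ 129.7 (10.5→7.1) as a snap should, and both catch noses appear over the plate edges. I'll press slightly further to be sure of both; force is still far below 45 N.

Call:
{"fn": "jog_arm", "kwargs": {"commands": [[[0, 0, 0.0005, 0], [0, 0, 0.0005, 0], [0, 0, 0.0005, 0], [0, 0, 0.0005, 0]]]}}

```text
time: 21.25
tool_pos: [491.5, -125.9, 128.8]
ee_rot: [0.632, 0.775, 0.0, 0.0]
wrist_force: [-2.7, 2.0, 10.9]
gripper_width: 14.2
```

Call:
{"fn": "jog_arm", "kwargs": {"commands": [[[0, 0, 0.0005, 0], [0, 0, 0.0005, 0], [0, 0, 0.0005, 0], [0, 0, 0.0005, 0]]]}}

```text
time: 21.58
tool_pos: [491.5, -125.9, 128.3]
ee_rot: [0.632, 0.775, 0.0, 0.0]
wrist_force: [-3.7, 1.9, 12.4]
gripper_width: 14.6
```

Call:
{"fn": "jog_arm", "kwargs": {"commands": [[[0, 0, 0.0005, 0], [0, 0, 0.0005, 0], [0, 0, 0.0005, 0], [0, 0, 0.0005, 0]]]}}

```text
time: 21.92
tool_pos: [491.5, -125.9, 127.9]
ee_rot: [0.632, 0.775, 0.0, 0.0]
wrist_force: [-3.5, 1.3, 11.6]
gripper_width: 14.9
```

Force follows the bare nest-spring line (about 15.8 N at 7.8 mm) with no ramp drag, so both catches appear to be over. I'll ease up, checking that the catches take the load.

Call:
{"fn": "jog_arm", "kwargs": {"commands": [[[0, 0, -0.0005, 0], [0, 0, -0.001, 0], [0, 0, -0.0015, 0], [0, 0, -0.0015, 0], [0, 0, -0.0015, 0]]]}}

```text
time: 22.33
tool_pos: [491.5, -125.9, 129.2]
ee_rot: [0.632, 0.775, 0.0, 0.0]
wrist_force: [-3.1, 1.3, 11.2]
gripper_width: 14.6
```

Call:
{"fn": "jog_arm", "kwargs": {"commands": [[[0, 0, -0.0005, 0], [0, 0, -0.001, 0], [0, 0, -0.001, 0], [0, 0, -0.001, 0], [0, 0, -0.001, 0]]]}}

```text
time: 22.75
tool_pos: [491.4, -125.9, 129.7]
ee_rot: [0.632, 0.775, 0.0, 0.0]
wrist_force: [-3.1, 1.2, 8.0]
gripper_width: 14.6
```

Call:
{"fn": "jog_arm", "kwargs": {"commands": [[[0, 0, -0.0005, 0], [0, 0, -0.001, 0], [0, 0, -0.001, 0], [0, 0, -0.001, 0], [0, 0, -0.001, 0]]]}}

```text
time: 23.17
tool_pos: [491.4, -125.9, 129.7]
ee_rot: [0.632, 0.775, 0.0, -0.0]
wrist_force: [-0.1, 1.4, 0.1]
gripper_width: 14.3
```

The plate stays at 129.7 while the push falls from 8 to 0 N, so the catches hold it and it is unloaded. Releasing and backing off.

Call:
{"fn": "jog_arm", "kwargs": {"commands": [[[0, 0, 0, 0], [0, 0, 0, 0], [0, 0, 0, 0], [0, 0, 0, 0], [0, 0, 0, 0], [0, 0, 0, 0], [0, 0, 0, 0], [0, 0, 0, 0]]], "grip": 0.45}}

```text
time: 23.83
tool_pos: [491.3, -126.0, 130.0]
ee_rot: [0.632, 0.775, 0.0, 0.0]
wrist_force: [-0.5, -0.3, 0.5]
gripper_width: 38.1
```

Call:
{"fn": "jog_arm", "kwargs": {"commands": [[[0, 0, -0.005, 0], [0, 0, -0.02, 0], [0, 0, -0.04, 0], [0, 0, -0.07, 0], [0, 0, -0.1, 0], [0, 0, -0.13, 0], [0, 0, -0.15, 0], [0, 0, -0.15, 0], [0, 0, -0.15, 0], [0, 0, -0.15, 0], [0, 0, -0.15, 0]]]}}

```text
time: 24.75
tool_pos: [490.4, -125.7, 278.7]
ee_rot: [0.632, 0.775, -0.001, -0.001]
wrist_force: [-0.4, 0.0, -0.5]
gripper_width: 38.0
```

Run:
```python
from h import *; from rig import env
s=env.sense(); S=env.capture("scene")["pixels"]; w=env.capture("wrist")["pixels"]
print(s["tool_pos"],s["time"],s["wrist_force"],s["gripper_width"])
o=np.hstack([cv2.resize(S[215:300,315:415],(470,400),interpolation=cv2.INTER_CUBIC),cv2.resize(w[60:310,200:420],(330,400),interpolation=cv2.INTER_CUBIC)]); cv2.imwrite("pics/w9.png",o)
```

```text
[ 490.42336722 -125.72052767  278.71210541] 24.75 [-0.39866914  0.04810914 -0.50012109] 38.005797098662185
```

View pics/w9.png

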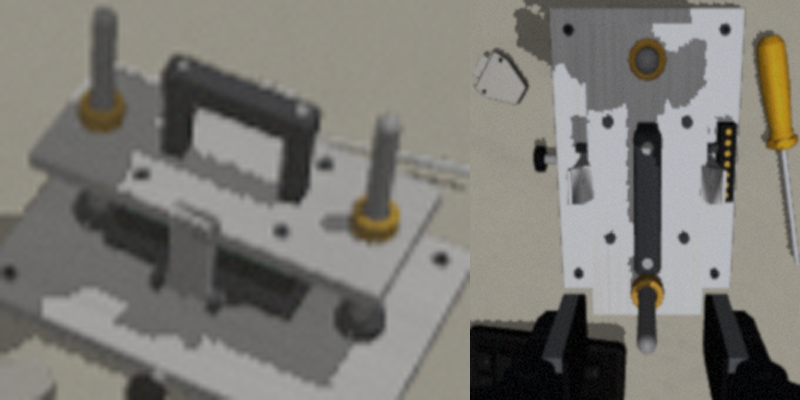

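The last view shows the plate level on both rods at its latched height, unchanged since before release. The gripper is clear, and the connector and screwdriver are where they were. Handing in.

```bash
python3 -c "
from rig import env; print(env.hand_in())"
```

```text
the job is handed in; nothing more can be done
None
```

The fixture is closed: the plate is on both guide rods, pressed onto the nest, latched, and released. I handed it in at about 25 s; no verdict is reported, so what follows rests on my own checks.

- **Threading:** The rods went into both bores with no measurable contact force. The wrist view showed rod A concentric in its bush to within about 0.5 mm.
- **Pressing:** Catch contact came at TCP height about 147 mm and board contact at about 136 mm. The push then dropped from 10.5 to 7.1 N at about 129.7 mm, as a snap should. The most the plate bore on the fixture in any reading was about 16 N, well under the 45 N limit. I only had a force reading at the end of each move.
- **Latch test:** When I eased the arm up, the push fell from 8 to 0 N while the plate stayed put, so the catches are holding it. The last pictures show it level and unchanged after release. The gripper is well clear, and the connector and screwdriver look unmoved.

**Not fully confirmed:**
- **Clamping force:** I could not measure it directly.
- **Catches:** I judged that both had snapped from the force readings and the picture, not by seeing each one clearly.
- **Side force:** A steady 3 N appeared at the wrist while pressing and went away on unloading.
- **Tweezers and screw pot:** I did not look at them again after lifting the plate, though nothing passed near them.

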